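# Line up the jug's spout with the pointer gauge

### The arm

A 6-joint arm with a two-finger parallel gripper is mounted at the origin on the work surface. World frame = base frame: x ahead of the robot, y to its left, z up, the work surface at z = 0. Lengths are in m, angles in rad, forces in N, time in s.
With the tool pointing down it reaches from about 0.4 to 0.825 m from the base axis. Payload 7 kg.
Tool frame: the origin (TCP) lies midway between the tips of the shut fingers; the grasp point (between the pads) lies 19 mm behind it; z points along the fingers, y is the line along which they close (so a half turn about z gives the same grasp; the last joint's range is limited). The gripper opens to 88 mm and grips with 3 to 60 N. Pads are 19 mm wide; open, the fingers measure 130 mm over their backs; the gripper's body (78 mm by 193 mm) begins 47 mm behind the grasp point.
Start: joints at [1.556, 0.359, 0.012, 0, -1.224, -0.288], TCP at [0.201, 0.644, 0.227] pointing down, gripper open.
Joint ranges: [-3.07, 3.07], [-1.43, 2.12], [-1.02, 1.25], [-3.03, 1.67], [-3.05, -0], [-3.03, 3.03]. Speed limits (rad/s): [2.39, 2.39, 3.01, 3.14, 3.14, 3.14].

### API

Orientations are given as [roll, pitch, yaw] about the fixed x, y, z axes, in that order (R = Rz(yaw) Ry(pitch) Rx(roll)).
In Python, from station import arm, grab_frame, camera_params, spot_in gives the robot as it stands.
- The arm moves only by the shell command python3 -m jog 'ROWS' [FORCE]. ROWS is JSON, a list that holds one entry, the list of rows, each a list of 7 numbers: the shift along the tool's x, y, z in mm, then the turn, a rotation vector about the tool's x, y, z in rad, then the finger opening in mm, from 0 to 87.6. In form: [[[x, y, z, wx, wy, wz, fingers], ...]]. A call has 1 to 20 rows; each row is the pose to reach, as a shift and turn from the pose commanded when the call began, along the tool's axes at that moment; what a row does not reach only later rows make up. A row lasts 1/8 s, in which the tool goes at most 62.5 mm and 10.7 degrees, less where a joint would pass 70% of its speed; a pose out of reach is approached as far as the arm can. A call with a gripper value outside its range is refused whole. The fingers move at their own pace and stop on an object; FORCE is the grip in N (left out, the last holds). Time passes only in rows, so rows that repeat a pose let the fingers close. It gives the time, the measured TCP pose, the force, the opening and the grip force at its end, in the units of the state.
- arm.get_state(): the state, without advancing time (a new reading comes with each control period).
- grab_frame(name): name is "scene" or "side" or "wrist"; returns (picture, depth): 384x512x3 uint8, blue, green, red; 384x512 float32, m along the optical axis (not along the pixel's ray), 0 where there is no reading.
- camera_params(name): a dict with "mtx" (3x3 intrinsics, pixels), "R" (3x3) and "t" (3): a world point X has camera coordinates R X + t. Camera axes: x right, y down, z forward; pixel columns grow to the right and rows downward; lengths in m; the calibration is good to about 2 mm. A picture is of the moment at which its call begins: read the wrist's pose just before it. camera_params takes no time and is no camera call; for the wrist camera it gives the pose at the moment of the call.
- arm.job_done(): hands the job in; it is judged then, once.
Trained networks look in the newest picture that a camera, given by its name, has taken for a name from the list of things; names that differ only in an ending like _2 or _b are one class to them, and where a whole thing is asked for, a point or a joint stands for the part that bears it (a point fixed in the world has none). Each returns a list of dicts, best first, with "confidence" (0 to 1); they miss things now and then, are a little off and sometimes report something else, mostly with a low value. They report only what shows in the picture. A call takes as long as a camera call. They do not tell look-alikes from the thing itself.
- spot_in(query, camera): "uv" ([column, row] in pixels, amid what is visible of it).
The state is a dict: "t": time; "q": joint angles; "qd": joint speeds; "joint_efforts": joint torques, N m; "eef_pos": TCP position; "ee_rot": TCP orientation; "force": force on the tool from outside, world axes, zero at the start; "moment": the same for the moment, N m; "width": finger opening in m; "gripper_force": force on a finger pad.
Only numpy, scipy, OpenCV 4.12 (cv2) and the standard library are available. Lean on these libraries where they do the work, as an engineer would, in place of code of your own. Each camera call takes 0.05 s, during which the arm holds its last target. There are 200 camera calls.

### The job

Set the throwing gauge to the new jug: push the spokes of the hand-turned wheel until the jug's spout faces straight towards the gauge's post, then push the gauge's arm round with a fingertip until it points straight at the spout, spout and arm in one line. The clay is still soft, so do not touch or lift the jug: it must ride round standing in the middle of the wheel. Leave everything else where it stands, and finish with the hand clear.

Things in the scene. Friction and masses are not known exactly. Their poses are not given: they have to be found in the camera images.
- jug: freshly thrown clay jug, standing loose in the middle of the wheel; 92 mm wide, 68 mm high (its top 130 mm above the table), spout on one side, loop handle (reaching 74 mm from its axis) on the opposite side; about 0.36 kg. Origin: centre of its underside, 62 mm above the table; its x axis points from its axis towards the spout, z up. It rides round with the wheel
- spout (a point): the lip of the jug's spout, 62 mm from the jug's axis, 64 mm above its underside (126 mm above the table)
- wheel_center (a point): centre of the wheel's top face, on its vertical axis, 62 mm above the table. Aluminium wheel head 224 mm across, 24 mm thick; four spokes at right angles to each other, round steel bars 12 mm thick with 20 mm black balls at their ends, rise steeply from the rim and then run straight out, level, their centre line 85 mm above the table and free below to the table
- spoke0_end (a point): centre of the ball at the end of spoke 0, 185 mm from the wheel's axis, 85 mm above the table; the bare level bar runs from 128 to 175 mm from the axis, straight inwards from the ball. Spoke 1 is a quarter turn counter-clockwise (from above) from it
- spoke1_end (a point): centre of the ball at the end of spoke 1, 185 mm from the wheel's axis, 85 mm above the table; the bare level bar runs from 128 to 175 mm from the axis, straight inwards from the ball. Spoke 2 is a quarter turn counter-clockwise (from above) from it
- spoke2_end (a point): centre of the ball at the end of spoke 2, 185 mm from the wheel's axis, 85 mm above the table; the bare level bar runs from 128 to 175 mm from the axis, straight inwards from the ball. Spoke 3 is a quarter turn counter-clockwise (from above) from it
- spoke3_end (a point): centre of the ball at the end of spoke 3, 185 mm from the wheel's axis, 85 mm above the table; the bare level bar runs from 128 to 175 mm from the axis, straight inwards from the ball. Spoke 0 is a quarter turn counter-clockwise (from above) from it
- wheel (a joint): turn of the wheel, rad, growing counter-clockwise seen from above; turns freely both ways for more than a full turn from any start and stays where it is left. Friction 0.16 N m (about 1 N at a spoke)
- post_top (a point): pivot of the pointer gauge, on the axis of its upright steel post, at the height of its arm's middle, 164 mm above the table. The post is 16 mm thick on a round black foot 84 mm across and 18 mm high, fixed to the table; it stands left or right of the wheel. The top of the gauge is 175 mm above the table
- pointer_tip (a point): tip of the gauge's arm, 178 mm from the pivot, 164 mm above the table. The arm is level: a wooden bar 12 mm wide and 16 mm high (156 to 172 mm above the table) from the pivot's 32 mm hub out to 145 mm, then a 6 mm steel needle to the tip; a short steel counterweight reaches 50 mm behind the pivot. The arm passes above the jug and the wheel
- pointer (a joint): swing of the gauge's arm, rad, growing counter-clockwise seen from above; 0: the arm points along +x, away from the robot; range -2.6 to 2.6; stays where it is left. Friction 0.07 N m (about 0.6 N at 120 mm from the pivot)
- bowl_a: bystander: dry clay bowl, 116 mm wide, 60 mm high; loose; origin: centre of its underside
- bowl_b: bystander: brown clay bowl, 116 mm wide, 65 mm high; loose; origin: centre of its underside
- cup: bystander: dry clay cup, 72 mm wide, 75 mm high; loose; origin: centre of its underside
- rib: bystander: flat wooden potter's rib, 50 x 100 x 8 mm; loose; origin: centre of its underside
- loop_tool: bystander: trimming tool with a wooden handle along its x axis, 170 mm long, 14 mm thick; loose; origin: centre of its underside
- glaze_jar: bystander: white jar with a black cap, 68 mm wide, 85 mm high; loose; origin: centre of its underside
- lidded_pot: bystander: brown lidded clay pot, 100 mm wide, 90 mm high; loose; origin: centre of its underside
There are look-alikes about, which are no part of the job. Leave any orange look-alike of the part that bears post_top alone.

How it is judged:
By the outcome, as a careful person would: the job done as asked, in the order asked, and still so for the second after the job is handed in, with the robot touching nothing.
It also fails if it takes over 72 s, if anything falls off the work surface, if the arm or the gripper's body presses on something with over 40 N, if the wrist force passes 120 N, or if a joint passes its speed limit or range.

## Working session

There is one attempt and no reset: what is moved stays moved. The work goes in short steps, Python scripts to look and compute and a shell command to move; the robot and the scene stay as the last step left them, time stands still between calls to the robot, and variables do not carry over. Pictures are saved under pics/ and viewed, at most 10 in all, crops included, and the job is handed in when it is done.

```bash
mkdir -p pics; cat > h.py <<'E'
import numpy as np, cv2
from station import arm, grab_frame, camera_params, spot_in
def ray_z(cam,uv,z):
    p=camera_params(cam);R=np.array(p["R"]);t=np.array(p["t"]);K=np.array(p["mtx"])
    d=R.T@np.linalg.inv(K)@np.array([uv[0],uv[1],1.]);c=-R.T@t
    return c+d*(z-c[2])/d[2]
def unproj(cam,depth):
    p=camera_params(cam);R=np.array(p["R"]);t=np.array(p["t"]);K=np.array(p["mtx"])
    v,u=np.mgrid[:depth.shape[0],:depth.shape[1]]
    P=np.stack([u,v,np.ones_like(u)],-1)@np.linalg.inv(K).T*depth[...,None]
    return (P-t)@R
def proj(cam,X):
    p=camera_params(cam);c=np.array(p["R"])@np.array(X)+np.array(p["t"]);x=np.array(p["mtx"])@c
    return x[:2]/x[2]
E
cat > a.py <<'E'
from h import *
np.set_printoptions(precision=3,suppress=True)
H=dict(spout=.126,wheel_center=.062,spoke0_end=.085,post_top=.164,pointer_tip=.164,jug=.1)
for c in("scene","side"):
    im,d=grab_frame(c);cv2.imwrite(f"pics/{c}1.png",im);np.save(f"{c}_d.npy",d)
    p=camera_params(c);print(c,"cam at",-np.array(p["R"]).T@p["t"])
    for n,z in H.items():
        for r in spot_in(n,c)[:5]: print(c,n,round(r["confidence"],2),np.round(r["uv"]),ray_z(c,r["uv"],z))
s=arm.get_state();print(s["t"],s["eef_pos"],s["ee_rot"])
E
python3 a.py
```

```text
scene cam at [ 1.487 -0.035  1.348]
scene spout 0.65 [262. 210.] [0.566 0.014 0.126]
scene wheel_center 0.63 [262. 229.] [0.598 0.011 0.062]
scene wheel_center 0.33 [338. 280.] [0.785 0.235 0.062]
scene wheel_center 0.31 [170. 207.] [ 0.506 -0.29   0.062]
scene spoke0_end 0.93 [263. 228.] [0.608 0.014 0.085]
scene post_top 0.79 [350. 155.] [0.367 0.312 0.164]
scene post_top 0.73 [344. 209.] [0.595 0.262 0.164]
scene post_top 0.25 [261. 228.] [0.662 0.005 0.164]
scene pointer_tip 0.78 [347. 193.] [0.533 0.282 0.164]
scene pointer_tip 0.77 [357. 135.] [0.273 0.35  0.164]
scene jug 0.81 [261. 210.] [0.55 0.01 0.1 ]
side cam at [ 0.062 -0.72   1.075]
side spout 0.85 [257. 186.] [0.538 0.005 0.126]
side spout 0.51 [373. 228.] [ 0.711 -0.267  0.126]
side wheel_center 0.59 [256. 203.] [0.535 0.    0.062]
side spoke0_end 0.85 [257. 207.] [ 0.518 -0.03   0.085]
side post_top 0.66 [194. 147.] [0.447 0.191 0.164]
side post_top 0.57 [108. 148.] [0.244 0.313 0.164]
side pointer_tip 0.88 [110. 134.] [0.27  0.366 0.164]
side pointer_tip 0.64 [204. 116.] [0.537 0.297 0.164]
side jug 0.9 [259. 192.] [0.545 0.004 0.1  ]
0.7 [0.201 0.644 0.227] [-3.142  0.    -0.303]
```

```bash
python3 -c "
import cv2
a=cv2.imread('pics/scene1.png');b=cv2.imread('pics/side1.png')
cv2.imwrite('pics/s2.png',cv2.resize(a[80:320,110:430],(800,600),interpolation=cv2.INTER_CUBIC))
cv2.imwrite('pics/s3.png',cv2.resize(b[60:300,80:400],(800,600),interpolation=cv2.INTER_CUBIC))"
```

```text
(no output)
```

View pics/s2.png

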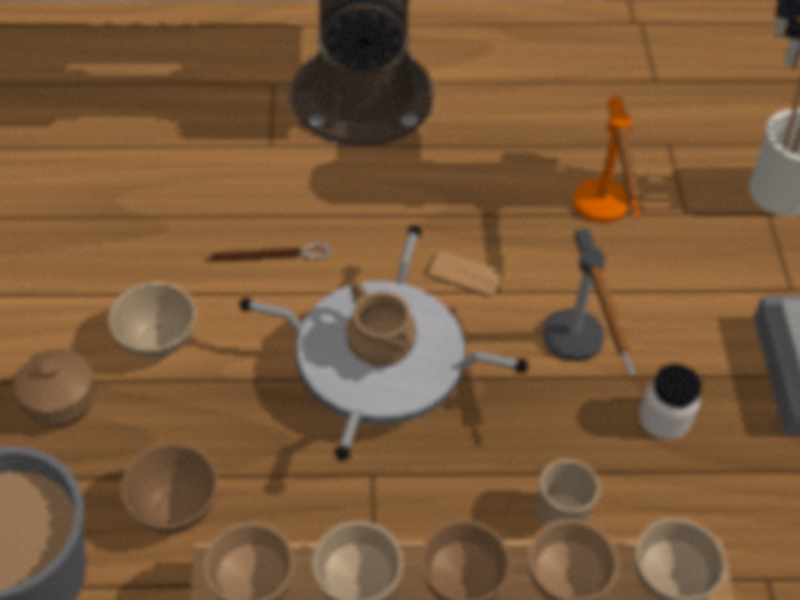

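View pics/s3.png

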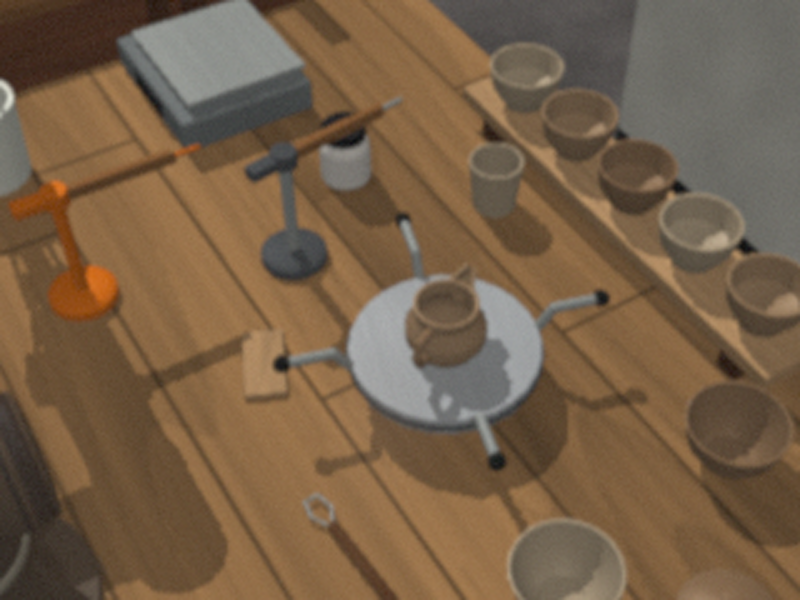

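The scene view shows the jug amid the wheel. One projection points towards the robot, at crop (352,278), and one points away, at (400,340). The looped shadow in the side view suggests the robot-side one is the handle. The dark gauge stands at left, with its foot at crop (573,333) and its tip at (630,370). The orange one is the look-alike. The four black balls are clear in both views. Next I'll measure from depth.

```bash
cat > b.py <<'E'
from h import *
from scipy.optimize import least_squares
np.set_printoptions(precision=4,suppress=True)
B={"scene":[(275.2,172.4),(208,201.6),(318,226.4),(247.2,261.2)],"side":[(240.8,148),(320,179.2),(192.8,205.6),(278.8,244.4)]}
C=[]
for c in B:
    P=np.array([ray_z(c,u,.085)[:2] for u in B[c]]);m=P.mean(0);C.append(m)
    a=np.degrees(np.arctan2(*(P-m).T[::-1]));print(c,m,"r",np.hypot(*(P-m).T),"ang",a,a%90)
m=np.mean(C,0)
for c in B:
    P=unproj(c,np.load(f"{c}_d.npy")).reshape(-1,3)
    P=P[np.isfinite(P).all(1)]
    r=np.hypot(*(P[:,:2]-m).T);J=P[(r<.085)&(P[:,2]>.07)&(P[:,2]<.14)]
    r=np.hypot(*(J[:,:2]-m).T);a=np.degrees(np.arctan2(J[:,1]-m[1],J[:,0]-m[0]))
    print(c,len(J))
    for k in range(-180,180,20):
        s=(a>=k)&(a<k+20)&(r>.02)
        if s.any():
            i=np.argsort(r[s])[-3:];print(k,"n",s.sum(),"rmax",r[s][i],"z",J[s][i,2])
    G=P[(P[:,2]>.15)&(P[:,2]<.18)&(P[:,0]>.4)&(P[:,0]<.85)&(abs(P[:,1]-.25)<.2)]
    print("gauge",len(G),G[:,:2].min(0),G[:,:2].max(0));x=G[:,:2]-G[:,:2].mean(0);v=np.linalg.svd(x)[2][0];print(G[:,:2].mean(0),v,np.degrees(np.arctan2(v[1],v[0])),(x@v).min(),(x@v).max(),G[np.argmin(x@v)],G[np.argmax(x@v)])
    F=P[(P[:,2]>.012)&(P[:,2]<.022)&(np.hypot(P[:,0]-.52,P[:,1]-.24)<.08)];print("foot",len(F),F.min(0),F.max(0))
    S=P[(P[:,2]>.05)&(P[:,2]<.135)&(np.hypot(P[:,0]-.52,P[:,1]-.24)<.06)];print("post",len(S),S.mean(0))
E
python3 b.py
```

```text
scene [0.5523 0.0139] r [0.1851 0.1849 0.1844 0.1845] ang [ 164.3255 -106.1219   73.6869  -15.5098] [74.3255 73.8781 73.6869 74.4902]
side [0.5496 0.0153] r [0.1853 0.1843 0.1844 0.1847] ang [  74.0469  -16.1377  164.0451 -105.9213] [74.0469 73.8623 74.0451 74.0787]
scene 659
-180 n 47 rmax [0.0432 0.0432 0.0472] z [0.0741 0.0912 0.0815]
-160 n 79 rmax [0.0664 0.0667 0.0668] z [0.1195 0.0926 0.1083]
-140 n 22 rmax [0.0411 0.0422 0.0465] z [0.0878 0.0802 0.1209]
-120 n 12 rmax [0.0444 0.0447 0.0474] z [0.1001 0.1039 0.0958]
-100 n 18 rmax [0.0464 0.0464 0.0465] z [0.1022 0.0963 0.0957]
-80 n 35 rmax [0.0485 0.0489 0.0492] z [0.0845 0.0965 0.0921]
-60 n 41 rmax [0.0492 0.0496 0.0663] z [0.0934 0.089  0.0708]
-40 n 55 rmax [0.0492 0.0492 0.0494] z [0.0887 0.0915 0.0831]
-20 n 56 rmax [0.0479 0.0492 0.05  ] z [0.0872 0.1079 0.0983]
0 n 69 rmax [0.054  0.0563 0.0578] z [0.1305 0.1378 0.1293]
20 n 52 rmax [0.0617 0.0619 0.064 ] z [0.121  0.1231 0.1224]
40 n 18 rmax [0.0436 0.0442 0.0449] z [0.085  0.0929 0.0827]
60 n 23 rmax [0.043  0.043  0.0449] z [0.0962 0.09   0.092 ]
80 n 16 rmax [0.0
[... 1250 characters left out ...]

40 n 87 rmax [0.0514 0.0552 0.0565] z [0.1299 0.1385 0.1325]
60 n 78 rmax [0.045  0.045  0.0462] z [0.0916 0.0884 0.0848]
80 n 66 rmax [0.0452 0.0453 0.0454] z [0.0885 0.0894 0.084 ]
100 n 24 rmax [0.0435 0.0442 0.0447] z [0.0954 0.0904 0.0855]
120 n 18 rmax [0.0463 0.0472 0.0478] z [0.1007 0.0994 0.1008]
140 n 23 rmax [0.0469 0.0469 0.0829] z [0.098  0.1025 0.0701]
160 n 49 rmax [0.0487 0.049  0.049 ] z [0.0939 0.0863 0.0992]
gauge 461 [0.4007 0.2671] [0.6679 0.3612]
[0.5292 0.2895] [-0.9966 -0.0819] -175.3027815420774 -0.13980794106683075 0.12274969239649626 [0.6679 0.3089 0.1669] [0.4007 0.3543 0.17  ]
foot 252 [0.4524 0.2435 0.012 ] [0.5344 0.3131 0.022 ]
post 106 [0.4914 0.2811 0.0927]
```

```bash
cat >> h.py <<'E'
from scipy.spatial.transform import Rotation as Ro
def rel(*T):  # each T: x,y,z,yaw_deg (roll pi) -> rows relative to present pose
    s=arm.get_state();R0=Ro.from_euler('xyz',s["ee_rot"]);p0=np.array(s["eef_pos"])
    for x,y,z,w in T:
        print(np.round(R0.inv().apply(np.array([x,y,z])-p0)*1000,0),np.round((R0.inv()*Ro.from_euler('xyz',[np.pi,0,np.radians(w)])).as_rotvec(),3))
E
cat > c.py <<'E'
from h import *
m=np.array([.551,.0146])
for c in("scene","side"):
    P=unproj(c,np.load(f"{c}_d.npy")).reshape(-1,3)
    r=np.hypot(*(P[:,:2]-m).T);a=np.degrees(np.arctan2(P[:,1]-m[1],P[:,0]-m[0]))
    h=(r>.055)&(r<.08)&(P[:,2]>.075)&(P[:,2]<.135)
    for k,s in(("spout",h&(abs(a-30)<30)&(P[:,2]>.11)),("handle",h&(abs(a+150)<30))):
        print(c,k,s.sum(),a[s].mean(),a[s].std())
rel((.48,.25,.30,-60),(.505,-.13,.25,-106))
E
python3 c.py
```

```text
scene spout 18 26.130144814691892 4.180433790014238
scene handle 26 -145.23440325198766 2.71773902969649
side spout 11 35.05200983435142 4.318464132009791
side handle 53 -150.9644469843071 2.4363071366631295
[384. 293. -73.] [-0.     0.     0.744]
[521. 648. -23.] [-0.     0.     1.547]
```

```bash
python3 -m jog '[[[384,293,-73,0,0,0.74,30],[384,293,-73,0,0,0.74,30],[384,293,-73,0,0,0.74,30],[384,293,-73,0,0,0.74,30],[384,293,-73,0,0,0.74,30],[384,293,-73,0,0,0.74,30],[384,293,-73,0,0,0.74,30],[384,293,-73,0,0,0.74,30],[384,293,-73,0,0,0.74,30],[521,648,-73,0,0,1.547,30],[521,648,-73,0,0,1.547,30],[521,648,-73,0,0,1.547,30],[521,648,-73,0,0,1.547,30],[521,648,-73,0,0,1.547,30],[521,648,-73,0,0,1.547,30],[521,648,-73,0,0,1.547,30],[521,648,-73,0,0,1.547,30],[521,648,-73,0,0,1.547,30],[521,648,-73,0,0,1.547,30]]]'
python3 - <<'E'
from h import *
im,d=grab_frame("wrist");cv2.imwrite("pics/w1.png",im);np.save("w1d.npy",d)
p=camera_params("wrist");print(-np.array(p["R"]).T@p["t"]);print(np.array(p["R"]))
for n,z in dict(spout=.126,wheel_center=.062,spoke0_end=.085).items():
    for r in spot_in(n,"wrist")[:5]: print(n,round(r["confidence"],2),np.round(r["uv"]),ray_z("wrist",r["uv"],z))
E
```

```text
t: 3.08
eef_pos: [0.5055, -0.1283, 0.2997]
ee_rot: [-3.141, 0.0, -1.848]
force: [0.3, -0.1, 0.5]
width: 0.03
gripper_force: 0.0
[ 0.48682864 -0.19116631  0.45821354]
[[-0.96186987  0.27349857 -0.0022102 ]
 [ 0.26445499  0.9320655   0.24762364]
 [ 0.06978476  0.23759722 -0.96885378]]
spout 0.72 [255. 290.] [ 0.5430655  -0.00068373  0.126     ]
spout 0.16 [225.  39.] [ 0.49734858 -0.2681289   0.126     ]
wheel_center 0.67 [256. 216.] [ 0.52313258 -0.0685347   0.062     ]
spoke0_end 0.76 [256. 215.] [ 0.52041463 -0.07611198  0.085     ]
```

View pics/w1.png

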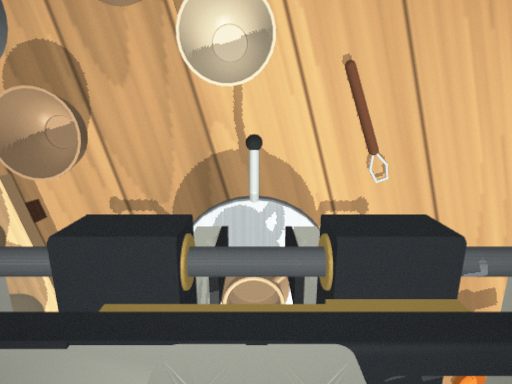

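```bash
python3 -m jog '[[[2,-4,-0,0,0,0,30],[2,-4,60,0,0,0,30],[2,-4,120,0,0,0,30],[2,-4,170,0,0,0,30],[2,-4,205,0,0,0,30],[2,-4,222,0,0,0,30],[2,-4,222,0,0,0,30],[2,-4,222,0,0,0,18],[2,-4,222,0,0,0,18]]]'; python3 -c "
from h import *
rel((.509,-.1315,.077,-106))"
```

```text
t: 4.4
eef_pos: [0.5094, -0.1326, 0.0786]
ee_rot: [-3.14, 0.001, -1.85]
force: [-0.9, -0.5, 1.1]
width: 0.0193
gripper_force: 0.0
[-1.  1.  2.] [-0.002  0.001  0.   ]
```

```bash
python3 -m jog '[[[-1,-13,0,0,0,-0.087,18],[-2,-26,0,0,0,-0.175,18],[-5,-39,0,0,0,-0.262,18],[-9,-52,0,0,0,-0.349,18],[-14,-64,0,0,0,-0.436,18],[-20,-76,0,0,0,-0.524,18],[-28,-87,0,0,0,-0.611,18],[-36,-98,0,0,0,-0.698,18],[-45,-108,0,0,0,-0.785,18],[-54,-116,0,0,0,-0.873,18],[-65,-125,0,0,0,-0.96,18],[-76,-132,0,0,0,-1.047,18],[-88,-138,0,0,0,-1.134,18],[-88,-138,0,0,0,-1.134,18]]]'; python3 - <<'E'
from h import *
for c in("scene","side"):
    im,d=grab_frame(c);cv2.imwrite(f"pics/{c}2.png",im);np.save(f"{c}_d.npy",d)
a=cv2.imread('pics/scene2.png')[120:288,150:374];b=cv2.imread('pics/side2.png')[90:258,130:354]
cv2.imwrite('pics/m2.png',cv2.resize(np.vstack([a[:,:],b]),None,fx=1.78,fy=1.78,interpolation=cv2.INTER_CUBIC))
E
```

```text
t: 6.15
eef_pos: [0.6663, -0.0856, 0.0782]
ee_rot: [-3.141, -0.001, -0.716]
force: [-0.4, 0.9, -0.6]
width: 0.0179
gripper_force: 0.0
```

View pics/m2.png

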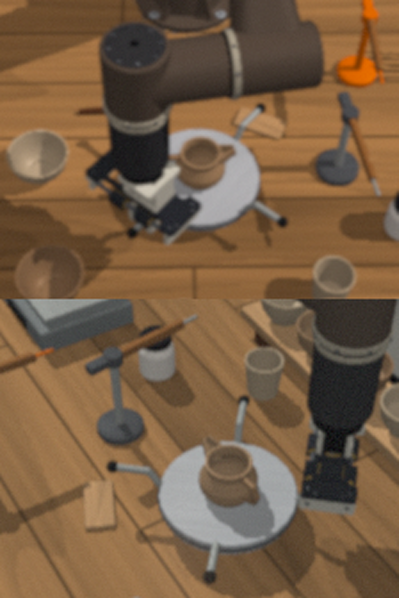

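The jug has ridden round upright. Its pointed spout now faces roughly towards the post (scene crop (230,150), side crop (210,445)), with the handle opposite. I'll rise and look from above with the wrist camera.

```bash
python3 -c "
from h import *
rel((.6663,-.0856,.38,-41),(.65,.1,.38,180))"
```

```text
[   0.   -1. -302.] [-0.    -0.    -0.002]
[-134. -130. -302.] [-1.000e-03  0.000e+00  2.424e+00]
```

```bash
python3 -m jog '[[[0,0,-20,0,0,0,18],[0,0,-80,0,0,0,18],[0,0,-140,0,0,0,18],[0,0,-200,0,0,0,18],[-134,-130,-302,0,0,2.42,0],[-134,-130,-302,0,0,2.42,0],[-134,-130,-302,0,0,2.42,0],[-134,-130,-302,0,0,2.42,0],[-134,-130,-302,0,0,2.42,0],[-134,-130,-302,0,0,2.42,0],[-134,-130,-302,0,0,2.42,0],[-134,-130,-302,0,0,2.42,0],[-134,-130,-302,0,0,2.42,0],[-134,-130,-302,0,0,2.42,0],[-134,-130,-302,0,0,2.42,0],[-134,-130,-302,0,0,2.42,0],[-134,-130,-302,0,0,2.42,0],[-134,-130,-302,0,0,2.42,0],[-134,-130,-302,0,0,2.42,0],[-134,-130,-302,0,0,2.42,0]]]'
python3 - <<'E'
from h import *
im,d=grab_frame("wrist");cv2.imwrite("pics/w2.png",im);np.save("w2d.npy",d)
p=camera_params("wrist");np.savez("w2p.npz",**{k:np.array(v) for k,v in p.items()});print(p["mtx"][0])
for n,z in dict(spout=.126,wheel_center=.062,post_top=.164,pointer_tip=.164).items():
    for r in spot_in(n,"wrist")[:3]: print(n,round(r["confidence"],2),np.round(r["uv"]),ray_z("wrist",r["uv"],z))
cv2.imwrite("pics/w2s.png",cv2.resize(im,(800,600),interpolation=cv2.INTER_CUBIC))
E
```

```text
t: 8.75
eef_pos: [0.6496, 0.0998, 0.3797]
ee_rot: [3.142, 0.0, -3.134]
force: [-0.6, -1.0, 0.3]
width: 0.0003
gripper_force: 0.0
[316.17449554   0.         256.2244435 ]
spout 0.97 [195.  86.] [0.54993912 0.0238149  0.126     ]
spout 0.53 [421.  57.] [0.51439079 0.29867991 0.126     ]
wheel_center 0.7 [224.  69.] [0.52180643 0.05450603 0.062     ]
wheel_center 0.27 [10. 57.] [ 0.50738146 -0.24400699  0.062     ]
post_top 0.63 [418.  59.] [0.52286378 0.27746661 0.164     ]
pointer_tip 0.78 [430.  64.] [0.52793082 0.29173511 0.164     ]
pointer_tip 0.25 [224.  74.] [0.53958507 0.06479394 0.164     ]
```

View pics/w2s.png

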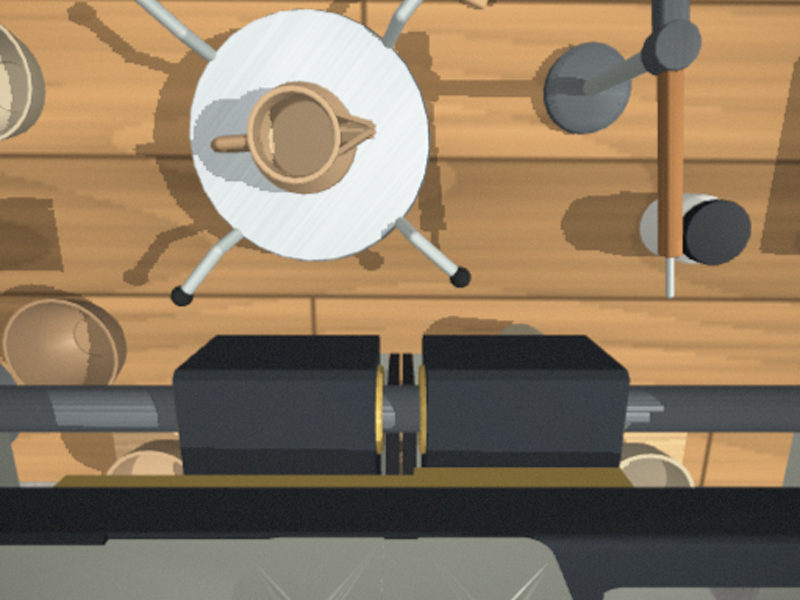

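The wrist view shows everything clearly: spout lip at (374,129), handle end at (213,144), hub at (671,46), foot at (587,87), needle tip at (670,297), and balls at (181,296) and (460,277), all in the 800 px picture.

```bash
cat > e.py <<'E'
from h import *
np.set_printoptions(precision=4,suppress=True)
P=np.load("w2p.npz")
import h
h.camera_params=lambda c:P
f=lambda u,v,z:ray_z("wrist",((u+.5)/1.5625-.5,(v+.5)/1.5625-.5),z)[:2]
sp=f(374,129,.128);hd=f(213,144,.11);hub=f(671,46,.175);foot=f(587,87,.018);tip=f(670,297,.164)
b1=f(181,296,.085);b2=f(460,277,.085)
im=cv2.imread("pics/w2.png");d=np.load("w2d.npy");X=h.unproj("wrist",d)
# wheel disc fit by depth
q=X[(abs(X[...,2]-.062)<.006)&(np.hypot(X[...,0]-.551,X[...,1]-.015)<.14)]
(cx,cy),r=cv2.minEnclosingCircle(q[:,:2].astype(np.float32)*1000);print("disc",cx,cy,r,np.median(q[:,2]))
dd=b2-b1;L=np.hypot(*dd);mid=(b1+b2)/2;n=np.array([-dd[1],dd[0]])/L
for s in(1,-1):print("wheel c from balls",mid+s*n*np.sqrt(max(0,.185**2-(L/2)**2)),L)
print("spout",sp,"handle",hd,"hub",hub,"foot",foot,"tip",tip,"tiplen",np.hypot(*(tip-hub)))
c=np.array([cx,cy])/1000
A=lambda v:np.degrees(np.arctan2(v[1],v[0]))
print("spout-handle",A(sp-hd),"spout-c",A(sp-c),np.hypot(*(sp-c)),"c-handle",A(c-hd),np.hypot(*(c-hd)))
print("to post foot",A(foot-c),"hub",A(hub-c),"arm",A(tip-hub),"balls",A(b1-c),A(b2-c))
# jug symmetric: centroid of rim inside
j=X[(X[...,2]>.118)&(X[...,2]<.135)&(np.hypot(X[...,0]-c[0],X[...,1]-c[1])<.042)];print("rim",j.mean(0),len(j))
k=X[(X[...,2]>.156)&(X[...,2]<.19)&(X[...,0]>.45)&(abs(X[...,1]-.28)<.05)];print(len(k),k[:,0].min(),k[:,0].max(),k[:,2].max())
E
python3 e.py
```

```text
disc 550.6420288085938 14.571462631225586 115.85884094238281 0.062216621093390934
wheel c from balls [0.5513 0.0151] 0.26300328402283357
wheel c from balls [0.8108 0.035 ] 0.26300328402283357
spout [0.545 0.079] handle [ 0.556  -0.0549] hub [0.4956 0.2802] foot [0.4947 0.2812] tip [0.6703 0.3104] tiplen 0.17732565608559953
spout-handle 94.68704063939094 spout-c 94.96408901242775 0.06465499664761554 c-handle 94.43000768835576 0.0696897103514073
to post foot 101.84555711856368 hub 101.7140808144896 arm 9.790991062266533 balls -40.65760471991568 49.619529813594895
rim [0.5476 0.0116 0.1279] 1102
3476 0.4636012418817826 0.6702047562983922 0.177487526465829
```

```bash
python3 -c "
from h import *
rel((.6664,-.0841,.2,139.4),(.6664,-.0841,.078,139.4))"
```

```text
[ -16. -184.  180.] [-0.    -0.     0.715]
[ -16. -184.  302.] [-0.    -0.     0.715]
```

```bash
python3 -m jog '[[[-16,-184,100,0,0,0.715,30],[-16,-184,100,0,0,0.715,30],[-16,-184,100,0,0,0.715,30],[-16,-184,100,0,0,0.715,30],[-16,-184,160,0,0,0.715,30],[-16,-184,210,0,0,0.715,30],[-16,-184,260,0,0,0.715,30],[-16,-184,290,0,0,0.715,30],[-16,-184,302,0,0,0.715,30],[-16,-184,302,0,0,0.715,30],[-16,-184,302,0,0,0.715,18],[-16,-184,302,0,0,0.715,18]]]'
cat > g.py <<'E'
from h import *
import sys
n=sys.argv[1]
im,d=grab_frame("wrist");cv2.imwrite(f"pics/{n}.png",im);np.save(f"{n}d.npy",d)
p=camera_params("wrist");np.savez(f"{n}p.npz",**{k:np.array(v) for k,v in p.items()})
cv2.imwrite(f"pics/{n}s.png",cv2.resize(im,(800,600),interpolation=cv2.INTER_CUBIC))
E
python3 g.py w3
```

```text
t: 10.5
eef_pos: [0.6677, -0.0838, 0.0791]
ee_rot: [3.14, 0.002, 2.433]
force: [0.2, -0.2, 0.4]
width: 0.0188
gripper_force: 0.0
```

View pics/w3s.png

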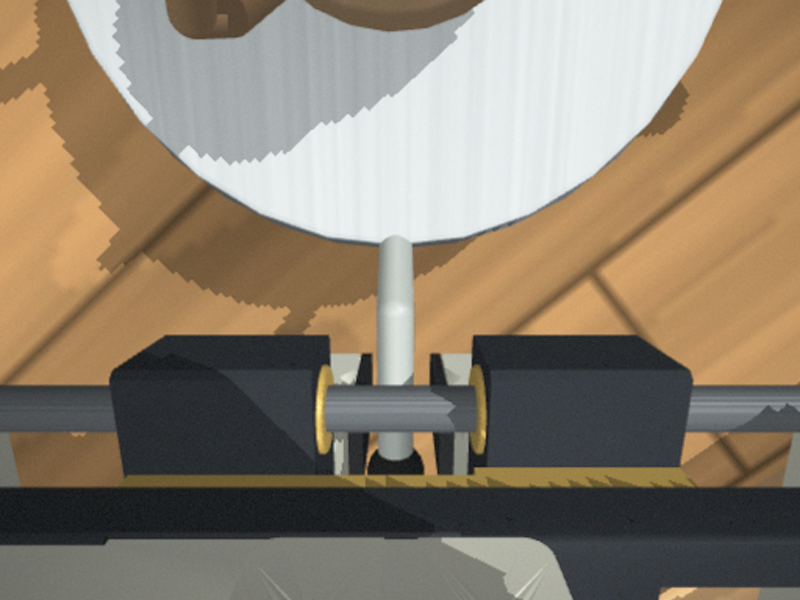

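```bash
python3 -m jog '[[[0,5,0,0,0,-0.035,18],[1,11,0,0,0,-0.07,18],[1,16,0,0,0,-0.105,18],[2,19,0,0,0,-0.125,18],[2,21,0,0,0,-0.137,18],[2,22,0,0,0,-0.143,18],[2,22,0,0,0,-0.143,18],[2,22,0,0,0,-0.143,18],[2,19,0,0,0,-0.143,30],[2,19,0,0,0,-0.143,30],[2,19,-60,0,0,-0.143,30],[2,19,-120,0,0,-0.143,30]]]'; python3 -c "
from h import *
rel((.65,.1,.38,180))"
```

```text
t: 12.05
eef_pos: [0.6773, -0.0684, 0.1984]
ee_rot: [-3.14, -0.001, 2.575]
force: [2.2, -0.3, 0.3]
width: 0.0297
gripper_force: 0.0
[ 114.  127. -182.] [-0.001 -0.001 -0.566]
```

```bash
python3 -m jog '[[[114,127,-182,0,0,-0.566,0],[114,127,-182,0,0,-0.566,0],[114,127,-182,0,0,-0.566,0],[114,127,-182,0,0,-0.566,0],[114,127,-182,0,0,-0.566,0],[114,127,-182,0,0,-0.566,0],[114,127,-182,0,0,-0.566,0]]]'; python3 g.py w4; python3 -c "
import cv2
a=cv2.imread('pics/w4.png');cv2.imwrite('pics/w4c.png',cv2.resize(a[0:200,90:360],None,fx=2.9,fy=2.9,interpolation=cv2.INTER_CUBIC))"
```

```text
t: 12.92
eef_pos: [0.6493, 0.0994, 0.3782]
ee_rot: [-3.141, -0.002, 3.141]
force: [0.4, 0.2, -0.0]
width: 0.0002
gripper_force: 0.0
```

View pics/w4c.png

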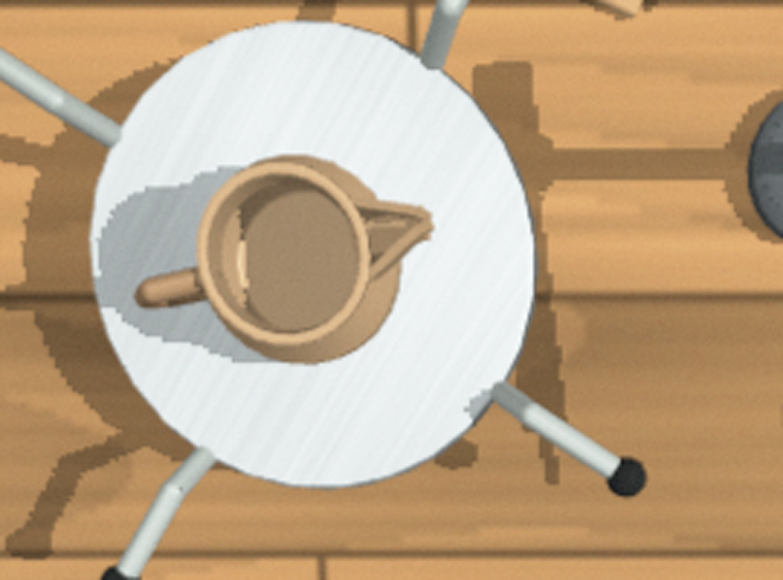

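Spout lip is at crop (433,222), handle end at (140,294), and balls at (627,477) and about (120,582).

```bash
cat > e2.py <<'E'
from h import *
import h
np.set_printoptions(precision=4,suppress=True)
P=np.load("w4p.npz");h.camera_params=lambda c:P
f=lambda u,v,z:ray_z("wrist",((u+.5)/2.9-.5+90,(v+.5)/2.9-.5),z)[:2]
sp=f(433,222,.128);hd=f(138,294,.11);b1=f(120,580,.085);b2=f(627,477,.085)
X=h.unproj("wrist",np.load("w4d.npy"));q=X[(abs(X[...,2]-.062)<.006)&(np.hypot(X[...,0]-.551,X[...,1]-.015)<.14)]
(cx,cy),r=cv2.minEnclosingCircle(q[:,:2].astype(np.float32)*1000);c=np.array([cx,cy])/1000;print(c,r)
post=np.array([.4953,.2805])
A=lambda v:np.degrees(np.arctan2(v[1],v[0]))
print("sp-hd",A(sp-hd),"sp-c",A(sp-c),"c-hd",A(c-hd),"balls",A(b1-c),A(b2-c),"want",A(post-c),"from spout",A(post-sp),sp,hd)
E
python3 e2.py
```

```text
[0.551  0.0168] 115.69022369384766
sp-hd 101.89384464463178 sp-c 102.69217128209264 c-hd 101.19106273001728 balls -33.820689900100255 56.97089006254576 want 101.93327366231273 from spout 101.69839466975094 [0.537  0.0789] [ 0.5651 -0.0542]
```

The spout is at 101.9°, matching the 101.9° wanted, so the wheel is set. Next is the arm: straddle it loosely 110 mm from the pivot and swing it from 9.8° to -78.1°.

```bash
python3 -c "
from h import *
rel((.604,.299,.30,-90))"
```

```text
[ 45. 200.  78.] [ 1.000e-03 -2.000e-03 -1.572e+00]
```

```bash
python3 -m jog '[[[45,200,78,0,0,-1.572,34],[45,200,78,0,0,-1.572,34],[45,200,78,0,0,-1.572,34],[45,200,78,0,0,-1.572,34],[45,200,78,0,0,-1.572,34],[45,200,78,0,0,-1.572,34],[45,200,78,0,0,-1.572,34],[45,200,78,0,0,-1.572,34],[45,200,78,0,0,-1.572,34],[45,200,78,0,0,-1.572,34]]]';  python3 -c "
from h import *
rel((.604,.299,.26,9.8))"
```

```text
t: 14.22
eef_pos: [0.6048, 0.2993, 0.3007]
ee_rot: [3.141, -0.001, -1.572]
force: [-0.1, 0.5, -0.4]
width: 0.034
gripper_force: 0.0
[ 0.  1. 41.] [ 0.002  0.    -1.743]
```

```bash
python3 -m jog '[[[0,1,30,0,0,-1.743,34],[0,1,30,0,0,-1.743,34],[0,1,30,0,0,-1.743,34],[0,1,30,0,0,-1.743,34],[0,1,30,0,0,-1.743,34],[0,1,30,0,0,-1.743,34],[0,1,30,0,0,-1.743,34],[0,1,30,0,0,-1.743,34],[0,1,30,0,0,-1.743,34],[0,1,30,0,0,-1.743,34],[0,1,60,0,0,-1.743,34],[0,1,60,0,0,-1.743,34]]]';  python3 g.py w5; python3 -c "
from h import *
print(arm.get_state()['q'])
rel((.604,.299,.15,9.8))"
```

```text
t: 15.72
eef_pos: [0.6025, 0.2989, 0.2388]
ee_rot: [3.139, 0.005, 0.171]
force: [-0.6, 0.2, 0.4]
width: 0.0342
gripper_force: 0.0
[ 7.49367347e-01  3.50202561e-01  3.15163590e-02  1.52793400e-04
 -1.25485785e+00  9.92740203e-01]
[ 1.  0. 91.] [0.002 0.002 0.   ]
```

View pics/w5s.png

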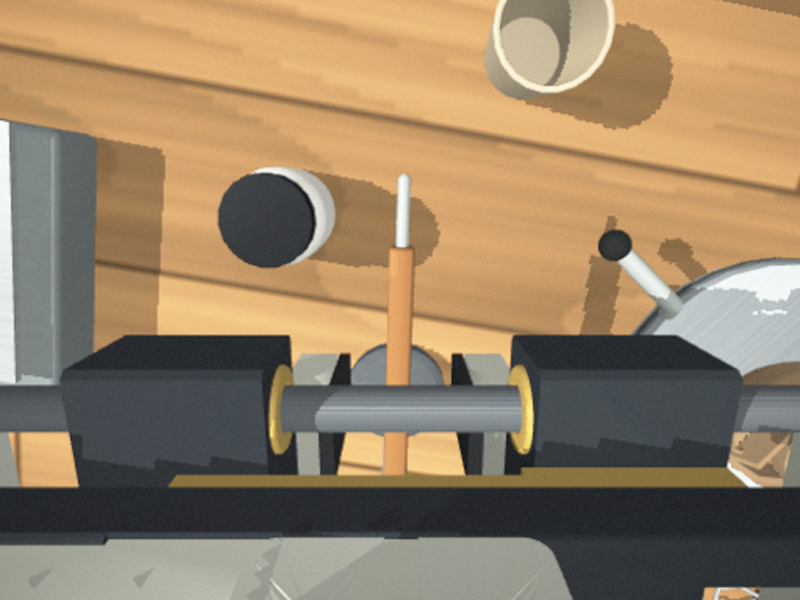

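```bash
python3 -m jog '[[[1,0,50,0,0,0,34],[1,0,80,0,0,0,34],[1,0,91,0,0,0,34],[1,0,91,0,0,0,34],[1,0,91,0,0,0,18],[1,0,91,0,0,0,18]]]' && python3 -m jog '[[[-1,11,0,0,0,0.105,18],[-2,23,0,0,0,0.209,18],[-5,34,0,0,0,0.314,18],[-9,44,0,0,0,0.419,18],[-15,55,0,0,0,0.524,18],[-21,64,0,0,0,0.628,18],[-28,73,0,0,0,0.733,18],[-36,81,0,0,0,0.838,18],[-45,88,0,0,0,0.942,18],[-55,94,0,0,0,1.047,18],[-65,100,0,0,0,1.152,18],[-75,104,0,0,0,1.257,18],[-86,107,0,0,0,1.361,18],[-98,108,0,0,0,1.466,18],[-98,108,0,0,0,1.466,18]]]'; python3 g.py w6
```

```text
t: 16.52
eef_pos: [0.6052, 0.3008, 0.1521]
ee_rot: [-3.141, -0.002, 0.173]
force: [0.0, -0.8, 1.0]
width: 0.0206
gripper_force: 0.0
t: 18.4
eef_pos: [0.5266, 0.1771, 0.1516]
ee_rot: [-3.14, 0.001, -1.292]
force: [-0.1, 0.1, -0.4]
width: 0.018
gripper_force: 0.0
```

View pics/w6s.png

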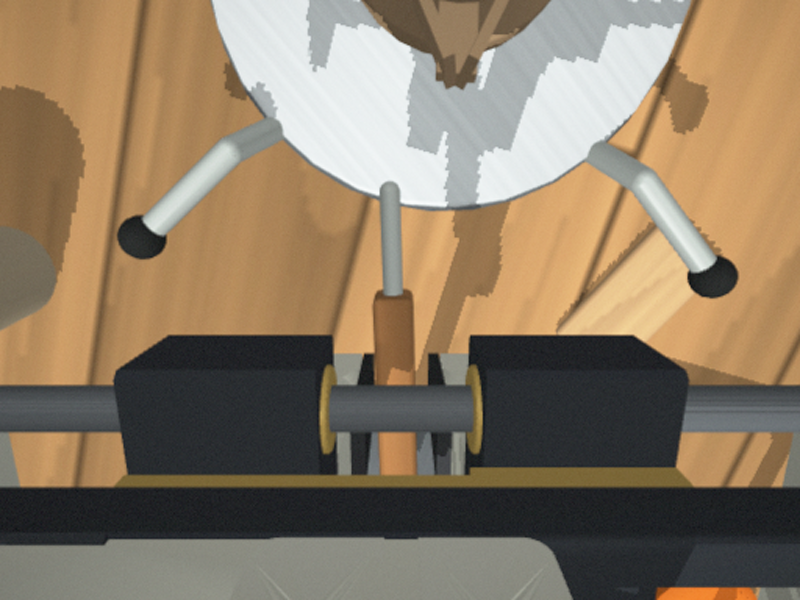

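The needle tip is at (390,183) and the spout lip at (455,85), so the arm still has a few degrees to go.

```bash
cat > e3.py <<'E'
from h import *
import h,sys
np.set_printoptions(precision=4,suppress=True)
n=sys.argv[1];u=list(map(float,sys.argv[2:]))
P=np.load(n+"p.npz");h.camera_params=lambda c:P
f=lambda u,v,z:ray_z("wrist",((u+.5)/1.5625-.5,(v+.5)/1.5625-.5),z)[:2]
tip=f(u[0],u[1],.164);sp=f(u[2],u[3],.128);nb=f(u[4],u[5],.164)
post=np.array([.4953,.2805]);c=np.array([.551,.0155])
A=lambda v:np.degrees(np.arctan2(v[1],v[0]))
print("tip",tip,np.hypot(*(tip-post)),"arm",A(tip-post),A(tip-nb),"spout",sp,"want",A(sp-post),A(c-post))
rel((post[0]+.108*np.cos(np.radians(-78.1)),post[1]+.108*np.sin(np.radians(-78.1)),.1516,-78.1))
E
python3 e3.py w6 390 183 455 85 394 294
```

```text
tip [0.5478 0.1162] 0.17250623329844741 arm -72.2728325475422 -72.10076742674742 spout [0.5361 0.0792] want -78.5362144270411 -78.12986735536195
[-0. 10. -0.] [-0.002  0.001  0.073]
```

```bash
python3 -m jog '[[[0,4,0,0,0,0.035,18],[0,8,0,0,0,0.07,18],[-1,10,0,0,0,0.09,18],[-1,11.4,0,0,0,0.105,18],[-1,11.4,0,0,0,0.105,18],[-1,8.5,0,0,0,0.105,18],[-1,8.5,0,0,0,0.105,18]]]'; python3 g.py w7
```

```text
t: 19.32
eef_pos: [0.5184, 0.1757, 0.1504]
ee_rot: [3.141, -0.0, -1.398]
force: [0.1, -1.0, 0.0]
width: 0.0182
gripper_force: 0.0
```

View pics/w7s.png

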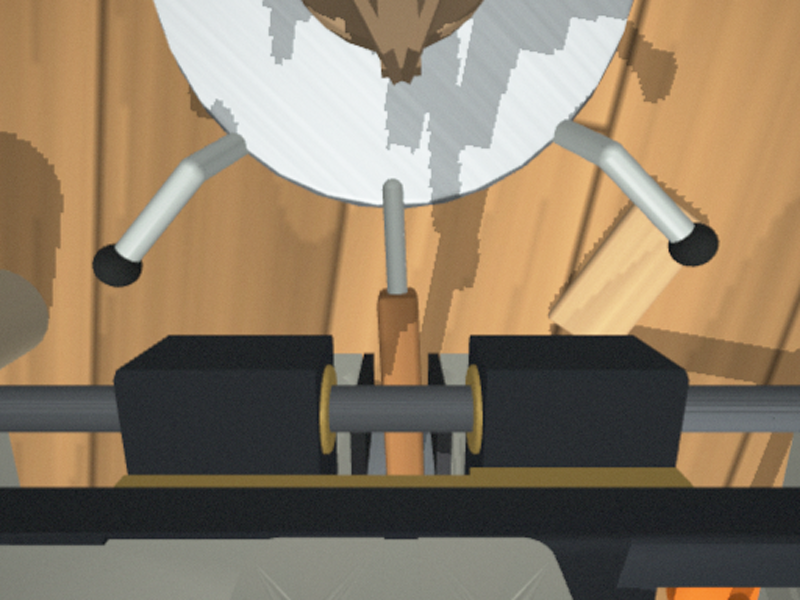

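Needle tip is now at (392,184), bar end at (398,292) and spout lip at (403,80).

```bash
python3 e3.py w7 392 184 403 80 398 292
```

```text
tip [0.5317 0.1128] 0.17162678824931876 arm -77.76693179350174 -77.05539012881013 spout [0.5343 0.0788] want -79.04535354237818 -78.12986735536195
[ 1.  1. -1.] [ 0.    -0.    -0.035]
```

```bash
python3 -m jog '[[[0,2,0,0,0,0.0,18],[0,3,0,0,0,0,18],[0,4,0,0,0,0,18],[0,4,0,0,0,0,18],[0,1,0,0,0,0,18],[0,0.5,0,0,0,0,34],[0,0.5,0,0,0,0,34],[0,0.5,-50,0,0,0,34],[0,0.5,-110,0,0,0,34],[0,0.5,-170,0,0,0,34],[0,0.5,-200,0,0,0,34]]]'; python3 -c "
from h import *
rel((.65,.1,.38,-170),(.65,.1,.38,-80))"
```

```text
t: 20.75
eef_pos: [0.5185, 0.1758, 0.3545]
ee_rot: [-3.137, 0.002, -1.398]
force: [-0.5, -0.1, -0.5]
width: 0.0337
gripper_force: 0.0
[  97. -117.  -25.] [-0.002  0.005  1.569]
[  97. -117.  -25.] [-0.005  0.002 -0.002]
```

```bash
python3 -m jog '[[[97,-117,-25,0,0,1.74,34],[97,-117,-25,0,0,1.74,34],[97,-117,-25,0,0,1.74,34],[97,-117,-25,0,0,1.74,34],[97,-117,-25,0,0,1.74,34],[97,-117,-25,0,0,1.74,34],[97,-117,-25,0,0,1.74,34],[97,-117,-25,0,0,1.74,34],[97,-117,-25,0,0,1.74,34],[97,-117,-25,0,0,1.74,34],[97,-117,-25,0,0,1.74,34],[97,-117,-25,0,0,1.74,34]]]'; python3 g.py w8; cat > e4.py <<'E'
from h import *
np.set_printoptions(precision=4,suppress=True)
A=lambda v:np.degrees(np.arctan2(v[1],v[0]))
post=np.array([.4953,.2805])
for c in("wrist","scene","side"):
    if c=="wrist": d=np.load("w8d.npy")
    else: im,d=grab_frame(c);cv2.imwrite(f"pics/{c}9.png",im)
    X=unproj(c,d).reshape(-1,3);r=np.hypot(*(X[:,:2]-post).T);a=np.array([A(x-post) for x in X[:,:2]])
    s=(X[:,2]>.15)&(X[:,2]<.185)&(r<.19)&(r>.03)&(abs(a+78)<12)
    vx,vy,x0,y0=cv2.fitLine(X[s][:,:2].astype(np.float32),cv2.DIST_HUBER,0,.001,.001).ravel()
    ax=A((vx,vy));ax=ax if ax<0 else ax-180
    w=np.array([.551,.0155]);rw=np.hypot(*(X[:,:2]-w).T)
    j=(X[:,2]>.112)&(X[:,2]<.14)&(rw<.07)&(rw>.05)&(abs(a+78)<12)
    print(c,s.sum(),"line",ax,"median az",np.median(a[s&(r>.08)]),"spout",j.sum(),X[j].mean(0) if j.any() else None,"az",A(X[j].mean(0)[:2]-post) if j.any() else None)
    if c=="wrist":
        for n,z in dict(spout=.126,pointer_tip=.164,post_top=.164).items():
            for q in spot_in(n,c)[:2]:print(n,q["confidence"],q["uv"],ray_z(c,q["uv"],z))
E
python3 e4.py
```

```text
t: 22.25
eef_pos: [0.6497, 0.1002, 0.3755]
ee_rot: [-3.141, -0.0, -3.136]
force: [0.3, -0.4, 0.2]
width: 0.034
gripper_force: 0.0
wrist 1618 line -78.49425 median az -78.05788567528231 spout 299 [0.5477 0.0277 0.1275] az -78.28272889959173
spout 0.88 [190.7, 89.8] [0.554 0.02  0.126]
pointer_tip 0.84 [413.2, 35.2] [0.5002 0.268  0.164 ]
post_top 0.77 [384.1, 45.5] [0.5105 0.238  0.164 ]
post_top 0.6 [450.2, 145.7] [0.6171 0.3259 0.164 ]
scene 208 line -78.35401 median az -76.55837430530524 spout 44 [0.5558 0.0055 0.1253] az -77.5936539775785
side 210 line -77.18027 median az -80.18779221102116 spout 77 [0.5474 0.0171 0.1266] az -78.8107765134832
```

```bash
python3 -c "
from station import arm
print(arm.job_done())"
```

```text
the job is handed in; nothing more can be done
None
```

I handed the job in at about 22 s of the 72 s. The spout measured 101.9°, the same as the direction to the post, and the gauge's arm measured about -78.3° against the -78.2° needed to point at the spout; the jug was not touched and the hand is clear.

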